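# Rack the inspected circuit board

## Task

Take the circuit board off the sloping inspection easel and stand it upright in the empty slot of the board rack, the one marked by green tabs, so that it is fully down in the slot with its component side facing the same way as the two boards already there. Lower it in rather than letting it drop, let go of it, and leave the two racked boards standing where they are.

Things in the scene. Friction and masses are not known exactly. Their poses are not given: they have to be found in the camera images.
- board: The board to be racked, leaning on the easel: green board in a black frame 120 mm wide (y), 100 high (z), 8 thick (x); grey grip bar on top, 70 mm long (y), 14 thick (x), 98 to 118 mm above the bottom edge. Origin: centre of the bottom edge; z up the board to the bar, x out of the component side (chips up to 3 mm beyond the frame; other side plain), at the start away from the robot. About 0.18 kg
- board_grip (a point): Centre of the board's grip bar, 108 mm up from its bottom edge; axes as the board's
- board_front (a point): A point in the air 30 mm out in front of the board's component side, 50 mm up from its bottom edge
- easel: Inspection easel, fixed: dark steel base 140 x 150 mm, aluminium panel behind the lower 68 mm of the board, ledge with a 9 mm lip in front. It leans the board's top 15 degrees back towards the robot. Origin under the base, x the way the board faces; the board's bottom edge rests 15 mm ahead (x) of the origin and 30 mm up
- rack: Board rack, fixed: grey base 250 x 190 x 12 mm, three white slots in a row along its x, 80 mm apart (x = -80, 0, 80), each along y, 12 mm wide and 140 long inside, cheeks 28 mm high above the slot's floor (floor: base top), topped by lips flaring to about 27 mm at 39 mm above the floor. Boards in it face its +x. Origin: centre of its underside
- free_slot: The empty slot, marked by two green tabs (30 mm wide, 39 mm high) at its two ends; it may be any of the three. Origin at the centre of the slot's floor (12 mm above the table); y along the slot, z up, x the way that the component side must face
- racked_a: A board like the first, already standing in one of the slots; origin at the centre of its bottom edge, x out of its component side
- racked_b: Another such board, in another slot; origin at the centre of its bottom edge, x out of its component side
There are look-alikes about, which are no part of the job. What is shaped like the board but purple or white is not meant.

How it is judged:
By the outcome, as a careful person would: the job done as asked, in the order asked, and still so for the second after the job is handed in, with the robot touching nothing.
It also fails if it takes over 45 s, if anything falls off the work surface, if the arm or the gripper's body presses on something with over 40 N, if the wrist force passes 120 N, or if a joint passes its speed limit or range.

## Robot

A 6-joint arm with a two-finger parallel gripper is mounted at the origin on the work surface. World frame = base frame: x ahead of the robot, y to its left, z up, the work surface at z = 0. Lengths are in m, angles in degrees, forces in N, time in s.
With the tool pointing down it reaches from about 0.15 to 0.775 m from the base axis. Payload 6.1 kg.
Tool frame: the origin (TCP) lies on the centre line of the jaws, within the pads' length; the fingertips stand 22 mm ahead of it and the grasp point (between the pads) lies 3 mm ahead of it; z points along the fingers, y is the line along which they close (so a half turn about z gives the same grasp; the last joint's range is limited). The gripper opens to 85 mm and grips with 20 to 120 N. Pads are 22 mm wide; open, the fingers measure 114 mm over their backs; the gripper's body (76 mm by 85 mm) begins 54 mm behind the grasp point. The pads swing forward as they close: fully open they stand 13 mm farther back than shut.
Start: joints at [-70.703, 7.208, -2.269, 80.523, 0, 90], TCP at [0.173, -0.495, 0.253] pointing down, gripper open.
Joint ranges: [-155.77, 155.77], [-54.66, 111.73], [-72.52, 77.12], [-102.08, 115.82], [-83.92, 84.16], [-180, 180]. Speed limits (degrees/s): [136.94, 136.94, 172.46, 180, 180, 180].

## Interface

Orientations are given as [roll, pitch, yaw] about the fixed x, y, z axes, in that order (R = Rz(yaw) Ry(pitch) Rx(roll)).
In Python, from plant import * gives the robot as it stands. The module is installed in compiled form; this text tells all that it offers.
- The arm moves only by the shell command python3 -m pendant 'ROWS' [OPENING] [FORCE]. ROWS is JSON, a list of rows, each a list of 2 entries, a list of its own where there are three numbers: the shift along the tool's x, y, z in mm, then the turn, a rotation vector about the tool's x, y, z in rad. A call has 1 to 5 rows; each row is the pose to reach, as a shift and turn from the pose commanded when the call began, along the tool's axes at that moment; what a row does not reach only later rows make up. A row lasts 1/12 s, in which the tool goes at most 41.7 mm and 7.16 degrees, less where a joint would pass 70% of its speed; a pose out of reach is approached as far as the arm can. A call with a gripper value outside its range is refused whole. OPENING is the opening, from -1 (shut) to 1 (fully open), set as the call begins (- or left out, the last holds). The fingers move at their own pace and stop on an object; FORCE is the grip in N (left out, the last holds). Time passes only in rows, so rows that repeat a pose let the fingers close. It gives the time, the measured TCP pose, the force, the opening and the grip force at its end, in the units of the state.
- read_state(): the state, without advancing time (a new reading comes with each control period).
- snapshot(name): name is "side" or "top"; returns (picture, depth): 384x512x3 uint8, red, green, blue; 384x512 float32, m along the optical axis (not along the pixel's ray), 0 where there is no reading.
- get_calibration(name): a dict with "fx", "fy", "cx", "cy" (pixels), "R" (3x3) and "t" (3): a world point X has camera coordinates R X + t. Camera axes: x right, y down, z forward; pixel columns grow to the right and rows downward; lengths in m; the calibration is good to about 2 mm. A picture is of the moment at which its call begins. get_calibration takes no time and is no camera call.
- hand_in(): hands the job in; it is judged then, once.
The state is a dict: "time": time; "joint_positions": joint angles; "joint_velocities": joint speeds; "joint_efforts": joint torques, N m; "position": TCP position; "tool_rot": TCP orientation; "force": force on the tool from outside, world axes, zero at the start; "wrist_torque": the same for the moment, N m; "width": finger opening in m; "finger_force": force on a finger pad.
Only numpy, scipy, OpenCV 4.12 (cv2) and the standard library are available. Lean on these libraries where they do the work, as an engineer would, in place of code of your own. Each camera call takes 0.05 s, during which the arm holds its last target. There are 200 camera calls.

## Working session

There is one attempt and no reset: what is moved stays moved. The work goes in short steps, Python scripts to look and compute and a shell command to move; the robot and the scene stay as the last step left them, time stands still between calls to the robot, and variables do not carry over. Pictures are saved under pics/ and viewed, at most 10 in all, crops included, and the job is handed in when it is done.

```bash
mkdir -p pics; python3 - <<'E'
from plant import *
import cv2,numpy as np
for n in("side","top"):
    p,d=snapshot(n); c=get_calibration(n)
    cv2.imwrite(f"pics/{n}0.png",cv2.cvtColor(p,cv2.COLOR_RGB2BGR)); np.savez(f"{n}0.npz",p=p,d=d,**c)
    print(n,{k:np.round(v,3).tolist() for k,v in c.items()})
s=read_state();print(s)
E
```

```text
side {'fx': 395.044, 'fy': 395.044, 'cx': 259.41, 'cy': 191.931, 'R': [[0.971, -0.237, -0.017], [-0.145, -0.536, -0.831], [0.187, 0.81, -0.555]], 't': [-0.484, 0.143, 0.82]}
top {'fx': 452.585, 'fy': 452.585, 'cx': 260.875, 'cy': 192.774, 'R': [[0.029, -1.0, 0.003], [-0.99, -0.029, -0.138], [0.138, 0.001, -0.99]], 't': [-0.025, 0.525, 1.025]}
{'time': 0.1, 'joint_positions': array([-7.07029409e+01,  7.24010781e+00, -2.31963286e+00,  8.05227895e+01,
       -5.09905294e-04,  8.99996584e+01]), 'joint_velocities': array([ 0.05256669, -0.04080101,  0.18434539, -0.0046946 , -0.06778407,
       -0.0109738 ]), 'joint_efforts': array([ 5.65245264e-04, -4.36906278e+01,  3.53602731e+01,  1.37805307e-02,
        3.84350540e-05,  1.32356792e-06]), 'position': array([ 0.17338707, -0.49520461,  0.25259318]), 'tool_rot': array([-1.79917470e+02,  5.09412673e-04,  1.92974015e+01]), 'force': array([-0.72730897, -0.50645489, -0.66040183]), 'wrist_torque': array([0.03114529, 0.03989307, 0.0128531 ]), 'finger_force': 0.0, 'width': 0.08534762726124272}
```

View pics/side0.png

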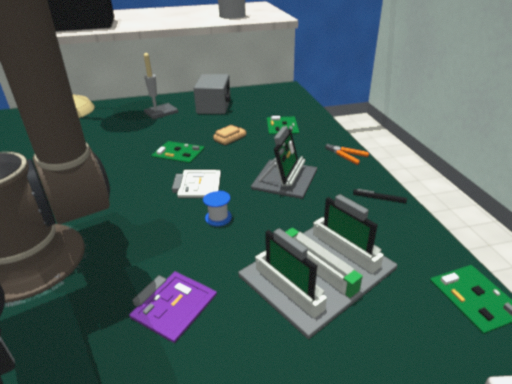

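View pics/top0.png

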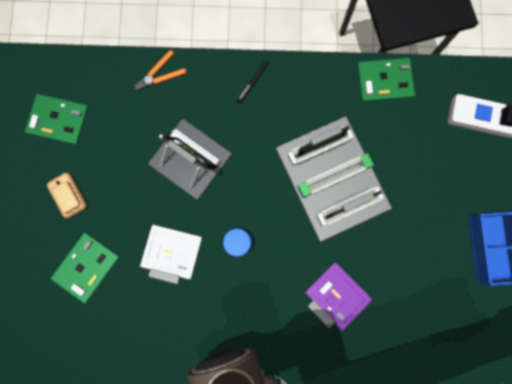

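The side view shows the easel at about (285,165) and the rack at about (320,265). The green tabs at (290,237) and (353,282) mark the middle slot as the free one. In the top view the easel is at (190,158), the rack at (335,178) and the tabs at (304,189) and (366,161). Next I'll zoom in and extract the high points.

```bash
cat > h.py <<'E'
import numpy as np,cv2
def cloud(f):
    z=np.load(f); d=z['d']; v,u=np.mgrid[:384,:512]
    c=np.stack([(u-z['cx'])/z['fx']*d,(v-z['cy'])/z['fy']*d,d],-1)
    w=(c-z['t'])@z['R']; w[d==0]=np.nan
    return w,z['p']
E
python3 - <<'E'
from h import *
w,p=cloud('top0.npz'); ws,ps=cloud('side0.npz')
a=cv2.resize(p[105:250,140:400],None,fx=3,fy=3,interpolation=cv2.INTER_CUBIC)[:, :780]
b=cv2.resize(ps[115:330,235:400],None,fx=2.4,fy=2.4,interpolation=cv2.INTER_CUBIC)
cv2.imwrite('pics/crop1.png',cv2.cvtColor(a,cv2.COLOR_RGB2BGR));cv2.imwrite('pics/crop2.png',cv2.cvtColor(b,cv2.COLOR_RGB2BGR))
for nm,W,roi in(("top",w,(105,250,140,400)),("side",ws,(115,330,235,400))):
    m=np.zeros((384,512),bool);m[roi[0]:roi[1],roi[2]:roi[3]]=1
    for lo,hi in((.1,.16),):
        k=(m&(W[...,2]>lo)&(W[...,2]<hi)).astype(np.uint8)
        n,l,st,ce=cv2.connectedComponentsWithStats(k)
        for i in range(1,n):
            q=W[l==i]
            if len(q)<20: continue
            zt=np.percentile(q[:,2],95); t=q[q[:,2]>zt-.012]
            (c,s,an)=cv2.minAreaRect((t[:,:2]*1000).astype(np.float32))
            print(nm,st[i],len(t),'ztop',zt.round(4),'c',np.round(c,1),np.round(s,1),round(an,1),t.mean(0).round(4))
    # green tabs
    P=(p if nm=="top" else ps).astype(int)
    g=m&(P[...,1]>110)&(P[...,0]<80)&(P[...,2]<120)
    n,l,st,ce=cv2.connectedComponentsWithStats(g.astype(np.uint8))
    for i in range(1,n):
        if st[i,4]>15: q=W[l==i]; print(nm,'tab',ce[i].round(1),st[i,4],np.nanmedian(q,0).round(4),np.nanmax(q[:,2]).round(4))
E
```

```text
top [299 125  51  26 341] 222 ztop 0.1319 c [ 643.1 -145.6] [14.8 69.2] 26.3 [ 0.6425 -0.1453  0.1286]
top [161 135  49  34 397] 233 ztop 0.1462 c [596. 163.] [69.8 16.3] 55.9 [0.5949 0.1624 0.143 ]
top [331 190  51  26 308] 218 ztop 0.1319 c [ 500.5 -216.8] [13.9 70.3] 26.3 [ 0.5001 -0.216   0.1291]
top tab [369.5 159.7] 36 [ 0.6135 -0.2645  0.0478] 0.0526
side [274 126  19  33 390] 124 ztop 0.1463 c [594.7 158.8] [68.1 16.5] 54.9 [0.5934 0.1546 0.1426]
side [325 194  53  37 702] 317 ztop 0.1316 c [ 642.8 -148.5] [16.4 71.1] 25.3 [ 0.6417 -0.1522  0.1278]
side [265 228  53  45 760] 382 ztop 0.1317 c [ 499.6 -219.7] [15.6 70.2] 26.3 [ 0.4991 -0.2237  0.1284]
side tab [282.3 123.9] 297 [0.7035 0.5012 0.0069] 0.1465
side tab [291.7 231.3] 73 [ 0.5402 -0.1099  0.0521] 0.0544
side tab [352.7 277.5] 137 [ 0.605  -0.2584  0.0519] 0.0542
```

View pics/crop1.png

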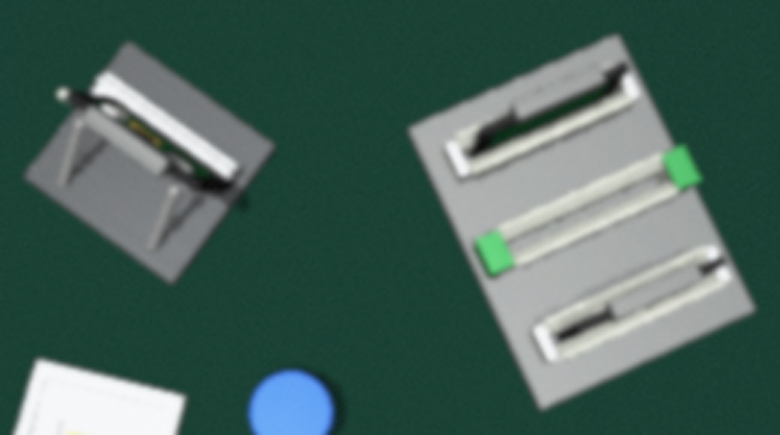

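View pics/crop2.png

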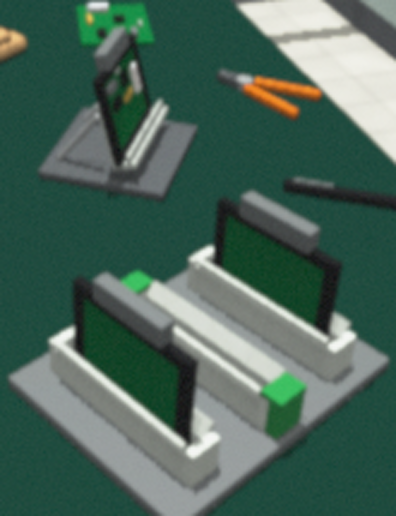

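The middle slot is free. The plain faces of both racked boards look towards the camera and robot, so the component sides face the rack's far side, at a yaw of about 26.4°. The easel board faces about -34°. I'll write the target helper and start moving.

```bash
cat >> h.py <<'E'
from scipy.spatial.transform import Rotation as Ro
def board(yaw,tilt): return Ro.from_euler('z',yaw,degrees=True).as_matrix()@Ro.from_euler('y',-tilt,degrees=True).as_matrix()
def delta(pt,yaw,tilt,up=0.,brief=False):
    """shift/turn in tool axes to bring the grasp point to pt + up*board z"""
    from plant import read_state
    s=read_state(); B=board(yaw,tilt); T=np.c_[B[:,1],B[:,0],-B[:,2]]
    R=Ro.from_euler('xyz',s['tool_rot'],degrees=True).as_matrix()
    tcp=np.array(pt)+B[:,2]*(up+.003)
    sh=R.T@(tcp-s['position'])*1000; rv=Ro.from_matrix(R.T@T).as_rotvec()
    print('t',round(s['time'],2),'tcp',s['position'].round(4),'shift',sh.round(1),'turn',rv.round(3),'|',np.linalg.norm(sh).round(),np.degrees(np.linalg.norm(rv)).round(1),'w',s['width'].round(4),'F',s['force'].round(1),'tq',s['wrist_torque'].round(2),'ff',np.round(s['finger_force'],1))
BAR=(.5961,.1604,.1343)
E
python3 -c "
from h import *
delta(BAR,-34.1,15,.09)"
```

```text
Traceback (most recent call last):
  File "h.py", line 16, in delta
    print('t',round(s['time'],2),'tcp',s['position'].round(4),'shift',sh.round(1),'turn',rv.round(3),'|',np.linalg.norm(sh).round(),np.degrees(np.linalg.norm(rv)).round(1),'w',s['width'].round(4),'F',s['force'].round(1),'tq',s['wrist_torque'].round(2),'ff',np.round(s['finger_force'],1))
                                                                                                                                                                                ^^^^^^^^^^^^^^^^
AttributeError: 'float' object has no attribute 'round'
```

```bash
sed -i "s/s\['width'\].round(4)/round(s['width'],4)/" h.py
python3 -c "
from h import *
delta(BAR,-34.1,15,.09)"
```

```text
t 0.1 tcp [ 0.1734 -0.4952  0.2526] shift [ 601.3 -498.4   29.2] turn [-0.254  0.083 -0.635] | 781.0 39.5 w 0.0853 F [-0.7 -0.5 -0.7] tq [0.03 0.04 0.01] ff 0.0
```

```bash
python3 -m pendant '[[[30,-25,0],[0,0,0]],[[60,-50,0],[0,0,0]],[[90,-75,0],[0,0,0]],[[120,-100,0],[0,0,0]],[[150,-125,0],[0,0,0]]]' 1
python3 -m pendant '[[[30,-25,0],[0,0,0]],[[60,-50,0],[0,0,0]],[[90,-75,0],[0,0,0]],[[120,-100,0],[0,0,0]],[[150,-125,0],[0,0,0]]]'
python3 -m pendant '[[[30,-25,0],[0,0,0]],[[60,-50,0],[0,0,0]],[[90,-75,0],[0,0,0]],[[120,-100,0],[0,0,0]],[[150,-125,0],[0,0,0]]]'
python3 -c "
from h import *
delta(BAR,-34.1,15,.09)"
```

```text
time: 0.52
position: [0.274, -0.3263, 0.2529]
tool_rot: [-180.0, 0.0, 19.2]
force: [0.9, -0.3, -0.1]
width: 0.0852
finger_force: 0.0
time: 0.93
position: [0.3743, -0.1585, 0.2532]
tool_rot: [180.0, 0.0, 19.3]
force: [0.5, -0.7, -0.3]
width: 0.085
finger_force: 0.0
time: 1.35
position: [0.4747, 0.0092, 0.2531]
tool_rot: [180.0, 0.0, 19.3]
force: [0.9, -0.6, 1.0]
width: 0.0852
finger_force: 0.0
t 1.35 tcp [0.4747 0.0092 0.2531] shift [ 150.3 -121.8   28.9] turn [-0.253  0.084 -0.635] | 196.0 39.4 w 0.0852 F [ 0.9 -0.6  1. ] tq [-0.04 -0.06 -0.01] ff 0.0
```

```bash
python3 -m pendant '[[[25,-20,5],[-0.042,0.014,-0.106]],[[50,-40,10],[-0.084,0.028,-0.212]],[[75,-60,15],[-0.126,0.042,-0.318]],[[100,-80,20],[-0.168,0.056,-0.424]],[[125,-101,24],[-0.21,0.07,-0.53]]]'
python3 -c "
from h import *
delta(BAR,-34.1,15,.09)"
```

```text
time: 1.77
position: [0.5593, 0.1454, 0.2285]
tool_rot: [167.4, -0.6, 50.2]
force: [-0.3, -1.0, 0.1]
width: 0.0854
finger_force: 0.0
t 1.77 tcp [0.5593 0.1454 0.2285] shift [32.6 -6.2  3.5] turn [-0.041  0.013 -0.099] | 33.0 6.2 w 0.0854 F [-0.3 -1.   0.1] tq [0.1  0.13 0.01] ff 0.0
```

```bash
python3 -m pendant '[[[16,-3,2],[-0.02,0.006,-0.05]],[[32.6,-6.2,3.5],[-0.041,0.013,-0.1]],[[32.6,-6.2,3.5],[-0.041,0.013,-0.1]]]'
python3 - <<'E'
from h import *
from plant import *
delta(BAR,-34.1,15,.0)
o=[]
for n,(a,b,c,d) in (("side",(90,200,240,340)),("top",(80,215,110,260))):
    p,_=snapshot(n); o.append(cv2.resize(p[a:b,c:d],(390,int(390*(b-a)/(d-c)))))
h=max(i.shape[0] for i in o)
o=[cv2.copyMakeBorder(i,0,h-i.shape[0],0,0,cv2.BORDER_CONSTANT) for i in o]
cv2.imwrite('pics/pre.png',cv2.cvtColor(np.hstack(o),cv2.COLOR_RGB2BGR))
E
```

```text
time: 2.02
position: [0.5761, 0.1748, 0.2232]
tool_rot: [165.1, 0.0, 55.9]
force: [-0.9, 0.1, -0.2]
width: 0.0855
finger_force: 0.0
t 2.02 tcp [0.5761 0.1748 0.2232] shift [-0.6  1.  89.3] turn [-0.002  0.    -0.   ] | 89.0 0.1 w 0.0855 F [-0.9  0.1 -0.2] tq [0.13 0.22 0.03] ff 0.0
```

View pics/pre.png

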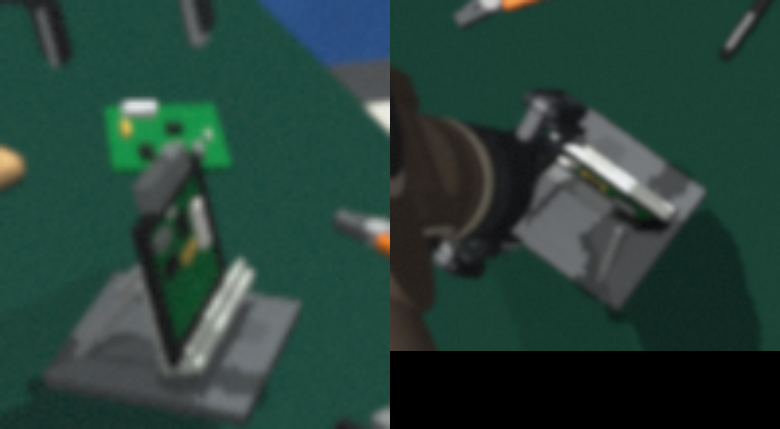

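The fingers at (55,45) and (195,20) in the left crop straddle the line of the bar at (165,170), and the board sits undisturbed. Descending along the board now.

```bash
python3 -m pendant '[[[0,0,20],[0,0,0]],[[0,0.5,40],[0,0,0]],[[-0.5,1,60],[0,0,0]],[[-0.6,1,76],[0,0,0]],[[-0.6,1,86],[0,0,0]]]'
python3 -m pendant '[[[0,0,1.5],[0,0,0]],[[0,0,1.5],[0,0,0]]]'
python3 -c "
from h import *
delta(BAR,-34.1,15,0)"
```

```text
time: 2.53
position: [0.5939, 0.1568, 0.1404]
tool_rot: [165.2, 0.1, 55.5]
force: [-0.5, -0.8, -0.7]
width: 0.0852
finger_force: 0.0
time: 2.7
position: [0.5947, 0.1575, 0.1405]
tool_rot: [165.1, -0.0, 55.5]
force: [0.4, 0.3, 0.7]
width: 0.0855
finger_force: 0.0
t 2.7 tcp [0.5947 0.1575 0.1405] shift [ 3.2 -2.   2.9] turn [-0.002  0.002 -0.007] | 5.0 0.4 w 0.0855 F [0.4 0.3 0.7] tq [ 0.1   0.2  -0.01] ff 0.0
```

```bash
python3 -m pendant '[[[3,-2,2],[0,0,0]],[[3,-2,2],[0,0,0]],[[3,-2,2],[0,0,0]]]'
python3 -c "
from h import *
from plant import *
delta(BAR,-34.1,15,0); print(read_state()['joint_positions'].round(2))"
```

```text
time: 2.95
position: [0.5958, 0.1622, 0.1392]
tool_rot: [165.1, -0.1, 55.6]
force: [0.6, 0.3, 0.3]
width: 0.0855
finger_force: 0.0
t 2.95 tcp [0.5958 0.1622 0.1392] shift [-1.4 -0.1  2. ] turn [-0.001 -0.001 -0.005] | 2.0 0.3 w 0.0855 F [0.6 0.3 0.3] tq [0.15 0.2  0.04] ff 0.0
[ 20.56  11.65 -12.78  56.75 -12.12 144.02]
```

```bash
for i in 1 ; do python3 -m pendant '[[[0,0,0],[0,0,0]],[[0,0,0],[0,0,0]],[[0,0,0],[0,0,0]],[[0,0,0],[0,0,0]],[[0,0,0],[0,0,0]]]' -1 40; done
python3 -m pendant '[[[0,0,0],[0,0,0]],[[0,0,0],[0,0,0]],[[0,0,0],[0,0,0]],[[0,0,0],[0,0,0]],[[0,0,0],[0,0,0]]]'
python3 -c "
from h import *
delta(BAR,-34.1,15,0)"
```

```text
time: 3.37
position: [0.5955, 0.1618, 0.1382]
tool_rot: [165.1, -0.1, 55.6]
force: [-0.4, -0.1, 0.1]
width: 0.0258
finger_force: 0.0
time: 3.78
position: [0.5957, 0.1617, 0.1384]
tool_rot: [165.1, -0.1, 55.6]
force: [0.5, -0.3, 1.4]
width: 0.013
finger_force: 40.7
t 3.78 tcp [0.5957 0.1617 0.1384] shift [-0.8 -0.   1.2] turn [-0.001  0.    -0.005] | 1.0 0.3 w 0.013 F [ 0.5 -0.3  1.4] tq [-0.15 -0.06  0.02] ff 40.7
```

Gripped: width 13 mm, force 41 N. I'll lift along the board's axis, clear of the lip.

```bash
python3 -m pendant '[[[0,0,-6],[0,0,0]],[[0,0,-18],[0,0,0]],[[0,0,-35],[0,0,0]],[[0,0,-55],[0,0,0]],[[0,0,-75],[0,0,0]]]' - 60
python3 -m pendant '[[[0,0,-20],[0,0,0]],[[0,0,-40],[0,0,0]],[[0,0,-55],[0,0,0]],[[0,0,-60],[0,0,0]],[[0,0,-60],[0,0,0]]]'
python3 - <<'E'
from h import *
from plant import *
SL=np.array([.5707,-.1827,.012])
delta(SL+[0,0,.109+.1],26.4,0)
p,d=snapshot("side"); np.savez("side1.npz",p=p,d=d,**get_calibration("side"))
cv2.imwrite('pics/lift.png',cv2.cvtColor(cv2.resize(p[30:300,200:420],None,fx=2,fy=2),cv2.COLOR_RGB2BGR))
E
```

```text
time: 4.2
position: [0.5789, 0.1723, 0.2108]
tool_rot: [165.2, 0.0, 55.6]
force: [0.6, -0.0, -3.2]
width: 0.0132
finger_force: 59.5
time: 4.62
position: [0.5667, 0.1818, 0.2699]
tool_rot: [165.1, -0.2, 55.6]
force: [0.3, 0.2, -2.8]
width: 0.0132
finger_force: 59.6
t 4.62 tcp [0.5667 0.1818 0.2699] shift [-298.8  190.3   97.4] turn [ 0.237  0.136 -1.055] | 367.0 62.4 w 0.0132 F [ 0.3  0.2 -2.8] tq [0.21 0.3  0.03] ff 59.6
```

View pics/lift.png

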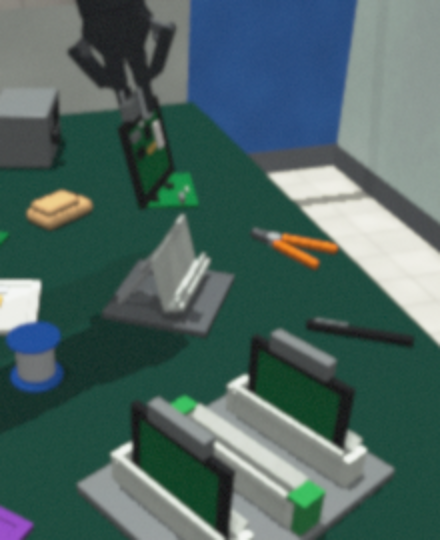

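The board hangs straight in the gripper at crop (150,160), with its component side to the right, and the easel is empty. Now for the move to hover over the slot.

```bash
cat >> h.py <<'E'
SL=np.array([.5715,-.1827,.012])
def slot(gap): delta(SL+[0,0,.109+gap],26.4,0)
E
python3 -c "
from h import *
slot(.15)"
```

```text
t 4.67 tcp [0.5666 0.1815 0.2684] shift [-297.8  204.2   48.1] turn [ 0.235  0.137 -1.055] | 364.0 62.4 w 0.0131 F [ 0.1  0.1 -2.5] tq [ 0.21  0.3  -0.  ] ff 59.6
```

```bash
python3 -m pendant '[[[-20,14,3],[0.015,0.009,-0.07]],[[-46,32,7],[0.036,0.021,-0.165]],[[-73,50,12],[0.057,0.033,-0.26]],[[-100,68,16],[0.078,0.045,-0.355]],[[-127,87,20],[0.1,0.058,-0.45]]]'
python3 -c "
from h import *
slot(.15)"
```

```text
time: 5.08
position: [0.5676, 0.0247, 0.2697]
tool_rot: [171.6, 2.0, 81.8]
force: [1.4, 0.9, -2.7]
width: 0.013
finger_force: 59.5
t 5.08 tcp [0.5676 0.0247 0.2697] shift [-204.8   32.6    7.7] turn [ 0.132  0.078 -0.6  ] | 207.0 35.5 w 0.013 F [ 1.4  0.9 -2.7] tq [ 0.04  0.14 -0.  ] ff 59.5
```

```bash
python3 -m pendant '[[[-34,5,1],[0.022,0.013,-0.1]],[[-68,11,2.5],[0.044,0.026,-0.2]],[[-102,16,4],[0.066,0.039,-0.3]],[[-136,22,5],[0.088,0.052,-0.4]],[[-165,26,6],[0.107,0.063,-0.49]]]'
python3 -c "
from h import *
slot(.15)"
```

```text
time: 5.5
position: [0.5699, -0.1436, 0.2734]
tool_rot: [178.5, 0.8, 110.0]
force: [0.5, 0.8, -1.9]
width: 0.0132
finger_force: 59.4
t 5.5 tcp [ 0.5699 -0.1436  0.2734] shift [-37.3 -11.8  -0.4] turn [ 0.025  0.015 -0.112] | 39.0 6.6 w 0.0132 F [ 0.5  0.8 -1.9] tq [-0.05 -0.02 -0.02] ff 59.4
```

```bash
python3 -m pendant '[[[-18,-6,0],[0.012,0.007,-0.056]],[[-34,-11,0],[0.025,0.015,-0.112]],[[-37,-12,0],[0.025,0.015,-0.112]],[[-37,-12,0],[0.025,0.015,-0.112]],[[-37,-12,0],[0.025,0.015,-0.112]]]'
python3 - <<'E'
from h import *
from plant import *
slot(.15)
p,d=snapshot("side"); np.savez("side2.npz",p=p,d=d,**get_calibration("side"))
cv2.imwrite('pics/hov.png',cv2.cvtColor(cv2.resize(p[100:340,220:420],None,fx=2.5,fy=2.5,interpolation=cv2.INTER_CUBIC),cv2.COLOR_RGB2BGR))
w,_=cloud("side2.npz")
B=board(26.4,0); L=(w-SL)@B   # slot-frame coords
m=(abs(L[...,0])<.03)&(abs(L[...,1])<.08)&(L[...,2]>.1)&(L[...,2]<.245)
q=L[m]; print(len(q),np.nanpercentile(q,[2,50,98],axis=0).round(4))
b=q[(q[:,2]<.235)]
A=np.c_[b[:,1:],np.ones(len(b))]; k=np.median(b[:,0]);i=abs(b[:,0]-k)<.006
print('plane x=a y+b z+c',np.linalg.lstsq(A[i],b[i,0],rcond=None)[0].round(4))
for h in(.155,.19,.22): s=b[abs(b[:,2]-h)<.012]; print(h,np.median(s[:,0]).round(4),np.percentile(s[:,1],[1,99]).round(4))
# cheeks' top surfaces of free slot & racked bars' plain faces
for c in(-.08,0,.08):
    s=L[(abs(L[...,0]-c)<.025)&(abs(L[...,1])<.05)&(L[...,2]>.05)&(L[...,2]<.085)]; print('racked',c,len(s),np.round(np.nanmedian(s[:,0]),4) if len(s) else '')
s=L[(abs(L[...,0])<.025)&(abs(L[...,1])<.06)&(L[...,2]>.034)&(L[...,2]<.045)];print('lips',len(s),np.histogram(s[:,0],bins=np.arange(-.024,.025,.004)))
E
```

```text
time: 5.92
position: [0.5716, -0.1797, 0.2742]
tool_rot: [179.9, 0.0, 116.1]
force: [-0.2, 0.9, -1.9]
width: 0.0132
finger_force: 59.5
t 5.92 tcp [ 0.5716 -0.1797  0.2742] shift [-2.7 -1.4  0.2] turn [ 0.002  0.001 -0.004] | 3.0 0.3 w 0.0132 F [-0.2  0.9 -1.9] tq [ 0.    0.01 -0.04] ff 59.5
2728 [[-0.0026 -0.0578  0.1536]
 [ 0.0008 -0.0058  0.1987]
 [ 0.0036  0.0594  0.2431]]
plane x=a y+b z+c [-0.      0.0109 -0.0015]
0.155 -0.0007 [-0.0581  0.0599]
0.19 0.001 [-0.058  0.061]
0.22 0.0009 [-0.0581  0.0604]
racked -0.08 592 -0.0816
racked 0 0 
racked 0.08 549 0.0784
lips 372 (array([  0,  26,  67,   0,   0,   0,   0,  19, 156,  99,   5,   0]), array([-0.024, -0.02 , -0.016, -0.012, -0.008, -0.004,  0.   ,  0.004,
        0.008,  0.012,  0.016,  0.02 ,  0.024]))
```

View pics/hov.png

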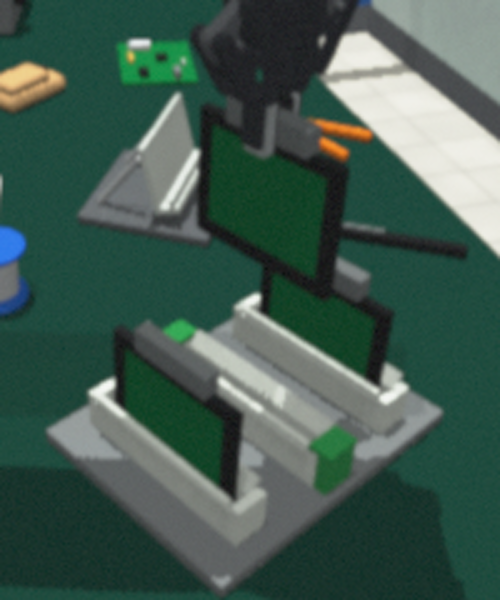

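The board hangs above the free slot with its plain side to the robot, like the others, about 2 mm too far along +x. I'll correct that and lower it.

```bash
python3 -m pendant '[[[-1.5,-2,12],[0,0,0]],[[-1.5,-2,32],[0,0,0]],[[-1.5,-2,57],[0,0,0]],[[-1.5,-2,80],[0,0,0]],[[-1.5,-2,97],[0,0,0]]]'
python3 -m pendant '[[[0,0,4],[0,0,0]],[[0,0,5],[0,0,0]],[[0,0,5],[0,0,0]]]'
python3 - <<'E'
from h import *
from plant import *
slot(.045)
p,d=snapshot("side"); np.savez("side3.npz",p=p,d=d,**get_calibration("side"))
w,_=cloud("side3.npz"); L=(w-SL)@board(26.4,0)
for c in(-.08,0,.08):
    s=L[(abs(L[...,0]-c)<.012)&(abs(L[...,1])<.075)&(L[...,2]>(.075 if c==0 else .045))&(L[...,2]<(.13 if c==0 else .09))]; s=s[~np.isnan(s[:,0])]
    print(c,len(s),np.median(s[:,0]).round(4),np.percentile(s[:,1],[1,99]).round(4),np.polyfit(s[:,1],s[:,0],1).round(4))
E
```

```text
time: 6.38
position: [0.5703, -0.1806, 0.1766]
tool_rot: [179.9, 0.1, 116.3]
force: [0.2, 0.0, -3.2]
width: 0.0128
finger_force: 59.4
time: 6.63
position: [0.5713, -0.1815, 0.1743]
tool_rot: [179.8, 0.2, 116.3]
force: [-0.2, -0.4, -3.0]
width: 0.0128
finger_force: 59.4
t 6.63 tcp [ 0.5713 -0.1815  0.1743] shift [-1.1 -0.3  5.3] turn [ 0.003  0.003 -0.002] | 5.0 0.3 w 0.0128 F [-0.2 -0.4 -3. ] tq [ 0.08  0.01 -0.02] ff 59.4
-0.08 936 -0.0817 [-0.0608  0.0572] [-0.0009 -0.0819]
0 1304 0.0001 [-0.0598  0.0594] [-0.0015 -0.0001]
0.08 464 0.0781 [-0.0611  0.0099] [0.0279 0.079 ]
```

```bash
python3 -m pendant '[[[-0.5,-1.2,5],[0,0,0]],[[-0.5,-1.2,12],[0,0,0]],[[-0.5,-1.2,19],[0,0,0]],[[-0.5,-1.2,25],[0,0,0]],[[-0.5,-1.2,29],[0,0,0]]]'
python3 -c "
from h import *
slot(0)"
```

```text
time: 7.1
position: [0.5699, -0.1831, 0.1432]
tool_rot: [179.9, 0.1, 116.2]
force: [0.1, -0.2, -3.1]
width: 0.0128
finger_force: 59.5
t 7.1 tcp [ 0.5699 -0.1831  0.1432] shift [-0.3  1.6 19.2] turn [ 0.002  0.001 -0.003] | 19.0 0.2 w 0.0128 F [ 0.1 -0.2 -3.1] tq [-0.03  0.01  0.  ] ff 59.5
```

```bash
python3 -m pendant '[[[0,0,4],[0,0,0]],[[0,0,8],[0,0,0]],[[0,0,11],[0,0,0]],[[0,0,13],[0,0,0]],[[0,0,14],[0,0,0]]]'
python3 -c "
from h import *
slot(0)"
```

```text
time: 7.52
position: [0.5703, -0.1832, 0.1301]
tool_rot: [179.9, 0.1, 116.2]
force: [1.0, 0.0, -2.0]
width: 0.0127
finger_force: 59.5
t 7.52 tcp [ 0.5703 -0.1832  0.1301] shift [-0.1  1.3  6.1] turn [ 0.003  0.002 -0.003] | 6.0 0.3 w 0.0127 F [ 1.  0. -2.] tq [ 0.05  0.01 -0.04] ff 59.5
```

```bash
python3 -m pendant '[[[0,0,1],[0,0,0]],[[0,0,2],[0,0,0]],[[0,0,3],[0,0,0]],[[0,0,3.5],[0,0,0]],[[0,0,3.5],[0,0,0]]]' | grep -E 'pos|^force'
python3 -m pendant '[[[0,0,0.5],[0,0,0]],[[0,0,1],[0,0,0]],[[0,0,1.5],[0,0,0]],[[0,0,1.5],[0,0,0]]]'| grep -E 'pos|^force'
```

```text
position: [0.5703, -0.1832, 0.1269]
force: [0.6, 0.1, -3.0]
position: [0.5703, -0.1832, 0.1254]
force: [0.1, 1.5, -2.1]
```

```bash
for i in 1 2; do python3 -m pendant '[[[0,0,0.5],[0,0,0]],[[0,0,1],[0,0,0]],[[0,0,1],[0,0,0]]]'| grep -E 'pos|^force'; done
```

```text
position: [0.5704, -0.1832, 0.1244]
force: [-0.6, -1.1, -2.7]
position: [0.5706, -0.1833, 0.1243]
force: [-1.0, -0.8, 3.1]
```

Contact: the force rises by about 6 N at TCP z = 0.1243, which is the floor height. Releasing.

```bash
python3 -m pendant '[[[0,0,0],[0,0,0]],[[0,0,0],[0,0,0]],[[0,0,0],[0,0,0]],[[0,0,0],[0,0,0]],[[0,0,0],[0,0,0]]]' -0.1
python3 -m pendant '[[[0,0,-4],[0,0,0]],[[0,0,-12],[0,0,0]],[[0,0,-30],[0,0,0]],[[0,0,-50],[0,0,0]],[[0,0,-70],[0,0,0]]]'
python3 -m pendant '[[[0,0,-30],[0,0,0]],[[0,0,-60],[0,0,0]],[[0,0,-90],[0,0,0]],[[0,0,-100],[0,0,0]],[[0,0,-100],[0,0,0]]]'
python3 - <<'E'
from h import *
from plant import *
p,d=snapshot("side"); np.savez("side4.npz",p=p,d=d,**get_calibration("side"))
cv2.imwrite('pics/end.png',cv2.cvtColor(cv2.resize(p[100:340,220:420],None,fx=2.5,fy=2.5,interpolation=cv2.INTER_CUBIC),cv2.COLOR_RGB2BGR))
w,_=cloud("side4.npz"); L=(w-SL)@board(26.4,0)
for c in(-.08,0,.08):
    s=L[(abs(L[...,0]-c)<.015)&(abs(L[...,1])<.04)&(L[...,2]>.06)&(L[...,2]<.14)]
    b=s[s[:,2]<.09]
    print(c,len(s),np.median(b[:,0]).round(4),'top',np.percentile(s[:,2],97).round(4))
E
```

```text
time: 9.18
position: [0.5704, -0.1832, 0.1233]
tool_rot: [179.8, 0.1, 116.2]
force: [-1.0, 0.6, -0.1]
width: 0.0386
finger_force: 0.0
time: 9.6
position: [0.57, -0.1831, 0.1948]
tool_rot: [179.8, 0.1, 116.2]
force: [0.5, 0.2, 0.1]
width: 0.0385
finger_force: 0.0
time: 10.02
position: [0.5708, -0.1834, 0.298]
tool_rot: [179.6, 0.4, 116.2]
force: [0.2, 0.9, -0.3]
width: 0.0384
finger_force: 0.0
-0.08 964 -0.0817 top 0.1199
0 971 -0.0005 top 0.1198
0.08 932 0.0784 top 0.1198
```

View pics/end.png

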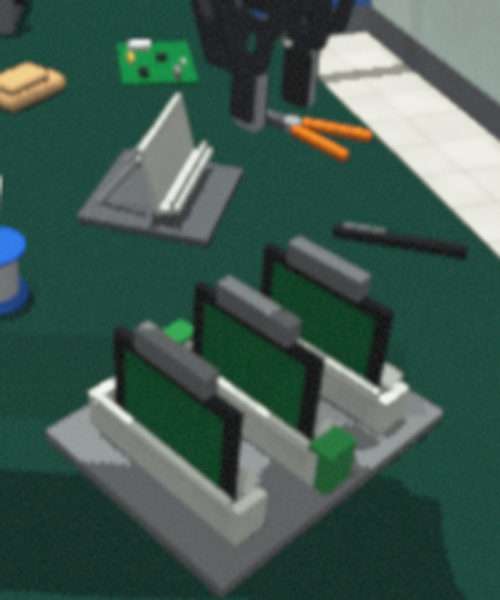

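All three boards stand at the same height (bar tops 0.120 m above the slot floor) and face the same way. The new one is in the middle slot at crop (255,360), and the gripper is clear.

```bash
python3 -c "
from plant import *
print(hand_in())"
```

```text
the job is handed in; nothing more can be done
None
```

The board is fully down in the green-tabbed middle slot, facing the same way as the two racked boards, which did not move; I released it, backed the gripper clear and handed in at about 10 s.

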